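Fetch the spare filter plate from under the film station's flap

ROBOT

A 6-joint arm with a two-finger parallel gripper is mounted at the origin on the work surface. World frame = base frame: x ahead of the robot, y to its left, z up, the work surface at z = 0. Lengths are in m, angles in degrees, forces in N, time in s.
With the tool pointing down it reaches from about 0.4 to 0.825 m from the base axis. Payload 7 kg.
Tool frame: the origin (TCP) lies on the centre line of the jaws, within the pads' length; the fingertips stand r.nose_length ahead of it and the grasp point (between the pads) lies 2 mm behind it (r.nose_length is the distance from the TCP to the fingertips, in m); z points along the fingers, y is the direction in which the jaws open and shut (so a half turn about z gives the same grasp; the last joint's range is limited). The gripper opens to 88 mm and grips with 3 to 60 N. Pads are 19 mm wide; open, the fingers measure 130 mm over their backs; the gripper's body (78 mm by 193 mm) begins 47 mm behind the grasp point.
Start: joints at [-48.008, 20.546, 0.682, 0, -70.136, -16.507], TCP at [0.29, -0.609, 0.244] pointing down, gripper open.
Joint ranges: [-176.03, 176.03], [-82.01, 121.73], [-58.28, 71.71], [-173.87, 95.51], [-174.79, -0.11], [-173.66, 173.66]. Speed limits (degrees/s): [136.94, 136.94, 172.46, 180, 180, 180].

INTERFACE

Orientations are given as [roll, pitch, yaw] about the fixed x, y, z axes, in that order (R = Rz(yaw) Ry(pitch) Rx(roll)).
In Python, from plant import r gives the robot as it stands.
- The arm moves only by the tool apply_moves, never from a script. Its argument "targets" is a list of rows, each a list of 3 entries, a list of its own where there are three numbers: the shift along the tool's x, y, z scaled (see below), then the turn, a rotation vector about the tool's x, y, z scaled (see below), then the finger opening in mm, from 0 to 87.6. A call has 1 to 5 rows; each row shifts and turns the pose as measured when the row begins, along the tool's axes as they then stand; what a row does not reach is not made up. The controller multiplies each number of a shift by 0.04 m and each number of a turn by 8 degrees. A row lasts 1/10 s, in which the tool goes at most 50 mm and 8.59 degrees, less where a joint would pass 70% of its speed; a pose out of reach is approached as far as the arm can. A call with a number of a shift or a turn outside -1 to 1 is refused whole. A call with a gripper value outside its range is refused whole. The fingers move at their own pace and stop on an object; "squeeze" is the grip in N (left out, the last holds). Time passes only in rows, so rows that do not move let the fingers close. It gives the time, the measured TCP pose, the force and the opening at its end, in the units of the state.
- r.get_state(): the state, without advancing time (a new reading comes with each control period).
- r.capture(name): name is "scene" or "top"; returns a dict with "img" (384x512x3 uint8, blue, green, red), "z_map" (384x512 float32, m along the optical axis (not along the pixel's ray), 0 where there is no reading), "fx", "fy", "cx", "cy" (pixels), "camera_from_world" (4x4, takes a point from world to camera coordinates). Camera axes: x right, y up, looking along -z (the intrinsics and any distortion apply to the point x, -y, -z); pixel columns grow to the right and rows downward; lengths in m; the calibration is good to about 2 mm. A picture is of the moment at which its call begins.
- r.close_job(): hands the job in, once; it reports no verdict.
The state is a dict: "time_s": time; "joints": joint angles; "qd": joint speeds; "joint_torque": joint torques, N m; "tcp_pos": TCP position; "eef_rot": TCP orientation; "contact_force": force on the tool from outside, world axes, zero at the start; "moment": the same for the moment, N m; "gripper_width": finger opening in m.
Only numpy, scipy, OpenCV 4.12 (cv2) and the standard library are available. Lean on these libraries where they do the work, as an engineer would, in place of code of your own. Each camera call takes 0.05 s, during which the arm holds its last target.

TASK

Lift the film roll straight up off its spindle, stand it upright in the shallow steel tray without dropping it, and let it go. Then swing the station's flap right back so that it stays open by itself, take hold of the filter plate hidden below, draw it up out of its slot, and hold it upright and still over the middle of the light panel, about 10 cm above it. Leave the bottle, the mortar and the sample cup where they are, and finish while still holding the plate up in the gripper.

Things in the scene. Friction and masses are not known exactly. Their poses are not given: they have to be found in the camera images.
- station: Film station: white box fixed to the counter, 200 (x) x 190 (y) x 85 mm high, turned up to 0.3 rad. Origin at counter level; box spans x -125 to +75, y -95 to +95; +x points away from the robot. Front strip x -125 to -70 is a ledge with the spindle; the flap covers the rest. Under the flap is a well, x -40 to +60, y -85 to +45, floor 10 mm above the counter, open above once the flap is back.
- spindle_tip (a point): Rounded tip of the fixed upright steel spindle on the station's ledge (station x -90, y +60): 19 mm thick, tip 165 mm above the counter. It stands on a black collar, 36 mm diameter, whose top (where the roll rests) is 93.5 mm above the counter.
- roll: Film roll: rigid white wound cylinder on a cardboard core, 60 mm outside diameter, 24 mm bore, 64 mm tall, 80 to 170 g. Origin at the centre of its underside, z along its axis (up). Starts on the spindle, resting on the collar; the spindle's tip sticks out 8 mm above it. It overhangs the flap's front edge by about 10 mm, so the flap cannot open while it is there.
- flap (a joint): Opening angle of the grey cover flap in rad: 0 shut, 1.57 upright, 1.85 fully back on its stop. Hinged along its far edge, it swings up and away from the robot; light (160 g), almost no friction. Let go before about 1.5 it falls shut; beyond that it falls back onto the stop.
- flap_fin (a point): Grip point in the flap's black grip fin: a block 12 mm thick (station y), 32 mm long (station x), 38 mm tall above the flap (top 129.5 mm above the counter when shut). The point is mid-fin, 27 mm above the flap's upper face, 11 mm below the fin's top. Its axes turn with the flap and match the station's when shut. The flap is 135 mm from hinge to front edge, 170 mm wide, 6 mm thick.
- flap_hinge (a point): Point on the flap's hinge line, in the fin's plane: station x +65, y -20, 85.5 mm above the counter. The hinge line runs along the station's y. The fin's grip point is 110 mm in front of it and 33 mm above it when shut, and turns about it, up and over to the far side.
- plate: Spare filter plate under the flap: rigid upright aluminium frame with a copper sheet, 76 (x) x 8 (y) x 46 mm tall, 75 to 110 g, with a black tab on top, 32 (x) x 10 (y) x 24 mm tall. Origin at the middle of its lower edge, z up. Starts on edge on the well's floor at station x +10, y -20, axes as the station's, its ends in slotted guides 42 mm tall (11 mm slots); it draws straight up.
- plate_tab (a point): Grip point in the middle of the plate's tab, 60 mm above its lower edge and 10 mm below its top (70 mm above the counter at the start).
- tray: Shallow square steel tray fixed to the counter, 150 x 150 mm outside, 4 mm walls and floor, rim 16 mm high. Origin at the centre of its underside. It lies to the left or the right of the station.
- panel: The light panel: a flat grey block with a white top, 170 mm (x) by 130 mm (y), 21 mm high, fixed to the counter on the other side of the station from the tray. Origin at the centre of its underside.
- bottle: Bystander: white bottle, 56 mm diameter, 130 mm tall, origin at the centre of its underside.
- mortar: Bystander: white ceramic bowl, 80 mm across, 50 mm tall, origin at the centre of its underside.
- cup: Bystander: small sample cup, 36 mm diameter, 32 mm tall, on the robot's left, beyond the tray or panel; origin at the centre of its underside.

How it is judged (in metres and radians):
On the way, in this order (a step that is already met when the one before it is completed fails the run):
1. the film roll stands upright in the tray, let go (x of roll in the frame of tray between -0.045 and 0.045 m and y of roll in the frame of tray between -0.045 and 0.045 m and z of roll in the frame of tray below 0.012 m and angle between roll's own z axis and vertical below 0.12 rad and contact force between the fingers and roll below 0.1 N and linear speed of roll below 0.03 m/s), for 0.2 s.
2. the flap is swung right back (value of joint flap above 1.5 rad), for 0.2 s.
3. the filter plate is drawn up out of the station in the gripper (height (world z) of plate above 0.09 m and contact force between the fingers and plate above 0.5 N), for 0.2 s.
At the end, for the whole second after the job is handed in: Roll upright in the tray, within 45 mm of its centre along each side, let go; flap open past 1.5 rad by itself; plate held still and upright (0.25 rad), within 45 mm of the panel's centre, lower edge 50 to 160 mm above it; bystanders moved under 30 mm (x of roll in the frame of tray between -0.045 and 0.045 m and y of roll in the frame of tray between -0.045 and 0.045 m and z of roll in the frame of tray below 0.012 m and angle between roll's own z axis and vertical below 0.12 rad and contact force between the fingers and roll below 0.1 N and value of joint flap above 1.5 rad and contact force between the fingers and flap below 0.1 N and horizontal distance between plate and panel below 0.045 m and height (world z) of plate between 0.071 and 0.181 m and angle between plate's own z axis and vertical below 0.25 rad and linear speed of plate below 0.03 m/s and contact force between the fingers and plate above 0.5 N and distance of each of bottle, mortar, cup from where it was at the start of the episode below 0.03 m); the arm keeps its last pose, push and grip.
It fails at once if a bystander is knocked or moved (distance of any of bottle, mortar, cup from where it was at the start of the episode above 0.03 m).
It fails at once if the roll is dropped (contact force between the fingers and roll below 0.1 N and linear speed of roll above 0.7 m/s).
It also fails if it takes over 72 s, if anything falls off the work surface, if the arm or the gripper's body presses on something with over 40 N, if the wrist force passes 120 N, or if a joint passes its speed limit or range.

## Working session

There is one attempt and no reset: what is moved stays moved. The work goes in short steps, Python scripts to look and compute and a tool call to move; the robot and the scene stay as the last step left them, time stands still between calls to the robot, and variables do not carry over. Pictures are saved under pics/ and viewed, and the job is handed in when it is done.

Besides the shell and the picture viewer there is one more tool, called as name([rows], argument=value, ...), one row to a line, values as JSON. apply_moves: Moves the arm, as the interface text tells. Its arguments: {"type":"object","properties":{"targets":{"type":"array","items":{"type":"array"}},"squeeze":{"type":"number"}},"required":["targets"]}

```bash
ls -la; mkdir -p pics; python3 - <<'E'
from plant import r
import cv2,numpy as np
print(r.get_state()); print(r.nose_length)
for n in("scene","top"):
    c=r.capture(n); cv2.imwrite(f"pics/{n}0.png",c["img"]); np.savez(f"{n}0.npz",**c)
    print(n,c["fx"],c["fy"],c["cx"],c["cy"],c.keys()); print(np.round(c["camera_from_world"],4))
E
```

```text
total 12
drwxr-xr-x  3 agent agent 4096 Dec  6 19:43 .
drwxr-xr-x 23 root  root  4096 Dec  6 19:43 ..
drwxr-xr-x  2 agent agent 4096 Dec  6 19:43 pics
{'time_s': 0.0, 'joints': array([-4.80094152e+01,  2.05913704e+01,  6.32585950e-01, -1.95252246e-02,
       -7.01358724e+01, -1.65058545e+01]), 'qd': array([ 0.00271343,  0.02281185,  0.03095199, -0.00361275, -0.07417037,
        0.01231142]), 'joint_torque': array([ 4.31809076e-05, -5.82713163e+01,  2.93057388e+01,  6.99725837e+00,
        6.95041599e-03, -1.42190734e-04]), 'tcp_pos': array([ 0.29019077, -0.60891598,  0.24261625]), 'eef_rot': array([ 1.79904029e+02, -9.29734603e-03, -1.54521912e+02]), 'contact_force': array([0.21125258, 0.58373874, 0.36984794]), 'moment': array([-0.04346588,  0.02111085, -0.0163393 ]), 'gripper_width': 0.08737865767757652}
0.017
scene 465.2247714804827 465.2247714804827 261.59299338405333 194.8232017516098 dict_keys(['img', 'z_map', 'fx', 'fy', 'cx', 'cy', 'camera_from_world'])
[[ 1.8090e-01  9.8350e-01  2.0000e-04 -1.5600e-01]
 [-8.3920e-01  1.5420e-01  5.2150e-01  4.3020e-01]
 [ 5.1290e-01 -9.4500e-02  8.5320e-01 -1.4338e+00]
 [ 0.0000e+00  0.0000e+00  0.0000e+00  1.0000e+00]]
top 485.16701013148884 485.16701013148884 250.10776722944163 197.33108818343376 dict_keys(['img', 'z_map', 'fx', 'fy', 'cx', 'cy', 'camera_from_world'])
[[-0.0242 -0.9997  0.003   0.0318]
 [ 0.9955 -0.0238  0.0912 -0.5939]
 [-0.0911  0.0052  0.9958 -1.1512]
 [ 0.      0.      0.      1.    ]]
```

View pics/scene0.png

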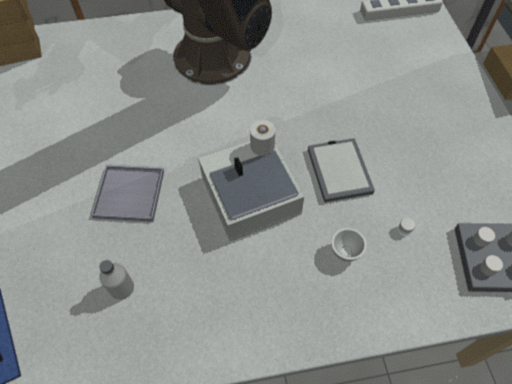

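View pics/top0.png

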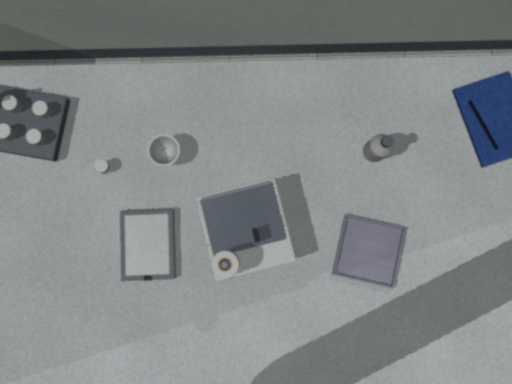

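The top view shows the station at about (245,230), the roll at (225,264), the fin at (262,233), the tray on the robot's right at (370,250) and the panel on the left at (148,243). The bystanders are the bottle (382,146), mortar (164,150) and cup (101,166). Next I measure them.

```bash
cat > h.py <<'E'
import numpy as np,cv2
from scipy.spatial.transform import Rotation as Ro
def load(f): return dict(np.load(f))
def cloud(c):
    h,w=c["z_map"].shape; v,u=np.mgrid[:h,:w]; z=c["z_map"]
    P=np.stack([(u-c["cx"])/c["fx"]*z,-(v-c["cy"])/c["fy"]*z,-z],-1)
    T=np.linalg.inv(c["camera_from_world"]); return P@T[:3,:3].T+T[:3,3]
def ray(c,uv,h):
    T=np.linalg.inv(c["camera_from_world"]); u,v=np.asarray(uv,float).T
    d=np.stack([(u-c["cx"])/c["fx"],-(v-c["cy"])/c["fy"],-np.ones_like(u)],-1)@T[:3,:3].T
    s=(h-T[2,3])/d[:,2]; return T[:3,3]+d*s[:,None]
def proj(c,p):
    T=c["camera_from_world"]; q=np.atleast_2d(p)@T[:3,:3].T+T[:3,3]
    return np.stack([c["cx"]+c["fx"]*q[:,0]/-q[:,2],c["cy"]-c["fy"]*q[:,1]/-q[:,2]],-1)
E
python3 - <<'E'
from h import *
np.set_printoptions(precision=4,suppress=True)
for n in("top0","scene0"):
    c=load(n+".npz"); W=cloud(c); z=W[...,2]; ok=c["z_map"]>0
    print(n,"cam",np.linalg.inv(c["camera_from_world"])[:3,3], "floor med",np.median(z[ok&(abs(z)<.02)]))
    reg=(W[...,0]>.3)&(W[...,0]<.85)&(abs(W[...,1])<.5)&ok
    m=(reg&(z>.008)&(z<.3)).astype(np.uint8)
    k,l,s,ce=cv2.connectedComponentsWithStats(m)
    for i in range(1,k):
        if s[i,4]<40: continue
        q=l==i; print(i,s[i],"mean",W[q].mean(0),"zmax",np.percentile(z[q],[50,90,99]),"rect",[ (np.round(a,3)) for a in cv2.minAreaRect(W[q][:,:2].astype(np.float32)*1000)])
    q=reg&(z>.145)&(z<.2); print("roll top pts",q.sum(),W[q].mean(0),W[q].min(0),W[q].max(0))
E
```

```text
top0 cam [0.4871 0.0237 1.2005] floor med 7.760348767071878e-05
1 [ 47  99  23  62 726] mean [0.7883 0.4861 0.0268] zmax [0.0286 0.0323 0.0485] rect [array([774.468, 482.423]), array([ 35.86 , 150.802]), np.float64(89.614)]
9 [148 134  32  33 759] mean [0.7158 0.2264 0.0324] zmax [0.0317 0.0501 0.0532] rect [array([712.083, 223.166]), array([78.111, 75.664]), np.float64(1.256)]
10 [363 134  31  28 636] mean [ 0.6989 -0.2843  0.0842] zmax [0.0882 0.1295 0.1331] rect [array([ 703.659, -290.958]), array([54.722, 50.635]), np.float64(27.108)]
14 [ 95 159  16  15 168] mean [0.68   0.376  0.0301] zmax [0.0309 0.0343 0.0374] rect [array([680.847, 377.291]), array([32.556, 31.528]), np.float64(4.922)]
16 [ 196  178  100  104 7179] mean [0.5164 0.0306 0.0954] zmax [0.0905 0.0969 0.1602] rect [array([517.302,  30.81 ]), array([200.181, 190.117]), np.float64(12.658)]
18 [ 120  209   56   72 3804] mean [0.4862 0.2685 0.0204] zmax [0.0204 0.0236 0.0257] rect [array([486.553, 269.55 ]), array([170.839, 131.021]), np.float64(0.957)]
19 [332 215  74  74 508] mean [ 0.4574 -0.2716  0.0148] zmax [0.01
[... 775 characters left out ...]
ean [0.685  0.3785 0.0285] zmax [0.0312 0.0339 0.0355] rect [array([682.128, 380.515]), array([33.319, 32.749]), np.float64(23.321)]
29 [455 223  30  65 710] mean [0.7925 0.4871 0.0262] zmax [0.0291 0.032  0.0339] rect [array([777.402, 495.69 ]), array([ 30.545, 151.441]), np.float64(80.202)]
30 [331 228  36  33 860] mean [0.7079 0.2302 0.0333] zmax [0.0339 0.0504 0.0528] rect [array([714.637, 225.528]), array([77.906, 77.414]), np.float64(82.7)]
31 [ 99 260  35  39 953] mean [ 0.7194 -0.2838  0.0787] zmax [0.0853 0.1283 0.1314] rect [array([ 713.11 , -288.128]), array([46.446, 55.227]), np.float64(20.095)]
roll top pts 467 [0.4464 0.0777 0.1564] [0.4127 0.0489 0.1452] [0.4725 0.1073 0.1664]
```

```bash
cat >> h.py <<'E'
YAW=12.68
So=np.array([.5428,.0380]); 
def st(x,y,z):
    c,s=np.cos(np.radians(YAW)),np.sin(np.radians(YAW)); return np.array([So[0]+c*x-s*y,So[1]+s*x+c*y,z])
def go(p,yaw=YAW-180,tilt=0):
    """print remaining shift (units of 0.04) and turn (units of 8 deg), tool axes. tilt: deg about station y (jaw axis)"""
    from plant import r
    s=r.get_state(); R=Ro.from_euler('xyz',s["eef_rot"],degrees=True)
    G=Ro.from_euler('z',yaw,degrees=True)*Ro.from_euler('y',tilt,degrees=True)*Ro.from_euler('x',180,degrees=True)
    d=R.inv().apply(np.array(p)-s["tcp_pos"])/.04; t=np.degrees((R.inv()*G).as_rotvec())/8
    np.set_printoptions(precision=3,suppress=True)
    print("t%.1f"%s["time_s"],"tcp",s["tcp_pos"],"rot",s["eef_rot"],"F",s["contact_force"],"w%.4f"%s["gripper_width"])
    print("  shift",d,"turn",t,"rows",abs(d).max())
E
python3 - <<'E'
from h import *
for a in [(-90,60,0),(-45,-20,0),(10,-20,0)]: print(st(a[0]/1e3,a[1]/1e3,0))
go([.47,-.27,.25]); go([.4418,.0770,.225])
E
```

```text
[0.44182465 0.07678116 0.        ]
[0.50328761 0.00861002 0.        ]
[0.55694623 0.02068283 0.        ]
t0.1 tcp [ 0.29  -0.609  0.243] rot [ 179.917   -0.009 -154.522] F [ 0.854 -0.323 -0.319] w0.0875
  shift [-7.702  5.717 -0.175] turn [ 0.01  -0.002  1.6  ] rows 7.702116979376028
t0.1 tcp [ 0.29  -0.609  0.243] rot [ 179.917   -0.009 -154.522] F [ 0.854 -0.323 -0.319] w0.0875
  shift [-10.798  13.851   0.462] turn [ 0.01  -0.002  1.6  ] rows 13.851005361413637
```

apply_moves([
  [[0, 0, 0], [0, 0, 0.8], 87],
  [[0, 0, 0], [0, 0, 0.8], 87],
], squeeze=20)

```text
time_s: 0.3
tcp_pos: [0.29, -0.6085, 0.2416]
eef_rot: [179.8, -0.1, -167.6]
contact_force: [-1.0, -0.1, -0.8]
gripper_width: 0.087
```

```bash
python3 -c "
from h import *
go([.47,-.27,.25]); go([.4418,.0770,.225])"
```

```text
t0.3 tcp [ 0.29  -0.608  0.242] rot [ 179.809   -0.064 -167.62 ] F [-1.033 -0.113 -0.76 ] w0.0870
  shift [-6.209  7.302 -0.194] turn [ 0.024 -0.008 -0.038] rows 7.301527030194901
t0.3 tcp [ 0.29  -0.608  0.242] rot [ 179.809   -0.064 -167.62 ] F [-1.033 -0.113 -0.76 ] w0.0870
  shift [-7.381 15.924  0.459] turn [ 0.024 -0.008 -0.038] rows 15.923829491907584
```

apply_moves([
  [[-0.6, 0.7, -0.03], [0, 0, 0], 87],
  [[-0.6, 0.7, -0.03], [0, 0, 0], 87],
  [[-0.6, 0.7, -0.03], [0, 0, 0], 87],
  [[-0.6, 0.7, -0.03], [0, 0, 0], 87],
  [[-0.6, 0.7, -0.03], [0, 0, 0], 87],
])

```text
time_s: 0.8
tcp_pos: [0.3771, -0.4437, 0.2436]
eef_rot: [179.5, -0.3, -168.3]
contact_force: [0.6, 0.2, 0.4]
gripper_width: 0.0868
```

apply_moves([
  [[-0.6, 0.7, -0.03], [0, 0, 0], 87],
  [[-0.6, 0.7, -0.03], [0, 0, 0], 87],
  [[-0.6, 0.7, -0.03], [0, 0, 0], 87],
  [[-0.6, 0.7, -0.03], [0, 0, 0], 87],
  [[-0.6, 0.7, -0.03], [0, 0, 0], 87],
])

```text
time_s: 1.3
tcp_pos: [0.4679, -0.2747, 0.2492]
eef_rot: [179.4, -0.4, -168.3]
contact_force: [1.7, -1.3, 0.3]
gripper_width: 0.0872
```

```bash
python3 -c "
from h import *
go([.4418,.0770,.225])"
```

```text
t1.3 tcp [ 0.468 -0.275  0.249] rot [ 179.379   -0.4   -168.34 ] F [ 1.713 -1.316  0.28 ] w0.0872
  shift [-1.142  8.735  0.691] turn [ 0.078 -0.049 -0.128] rows 8.73473631917925
```

apply_moves([
  [[-0.11, 0.87, 0], [0.08, -0.05, -0.1], 87],
  [[-0.11, 0.87, 0], [0, 0, 0], 87],
  [[-0.11, 0.87, 0], [0, 0, 0], 87],
  [[-0.11, 0.87, 0], [0, 0, 0], 87],
  [[-0.11, 0.87, 0], [0, 0, 0], 87],
])

```text
time_s: 1.8
tcp_pos: [0.4525, -0.0927, 0.2475]
eef_rot: [180.0, -0.1, -167.5]
contact_force: [1.5, 0.3, 0.7]
gripper_width: 0.087
```

apply_moves([
  [[-0.11, 0.87, 0], [0, 0, 0], 87],
  [[-0.11, 0.87, 0], [0, 0, 0], 87],
  [[-0.11, 0.87, 0], [0, 0, 0], 87],
  [[-0.11, 0.87, 0], [0, 0, 0], 87],
  [[-0.05, 0.6, 0], [0, 0, 0], 87],
])

```text
time_s: 2.3
tcp_pos: [0.4332, 0.078, 0.247]
eef_rot: [179.9, -0.2, -167.4]
contact_force: [-0.2, -0.1, -0.1]
gripper_width: 0.0875
```

```bash
python3 -c "
from h import *
go([.4418,.0770,.135])"
```

```text
t2.3 tcp [0.433 0.078 0.247] rot [ 179.938   -0.153 -167.444] F [-0.247 -0.084 -0.086] w0.0875
  shift [-0.212 -0.075  2.801] turn [ 0.008 -0.019 -0.015] rows 2.8005572577467577
```

apply_moves([
  [[-0.21, -0.08, 0.3], [0, 0, 0], 87],
  [[0, 0, 0.5], [0, 0, 0], 87],
  [[0, 0, 0.2], [0, 0, 0], 87],
  [[0, 0, 0], [0, 0, 0], 87],
])

```text
time_s: 2.7
tcp_pos: [0.4419, 0.0792, 0.205]
eef_rot: [179.9, -0.2, -167.1]
contact_force: [0.4, 0.2, 0.1]
gripper_width: 0.0871
```

```bash
python3 -c "
from h import *
go([.4418,.0770,.135])
from plant import r
for n in('scene','top'):
    c=r.capture(n);cv2.imwrite('pics/%s1.png'%n,c['img'])
a=np.hstack([cv2.imread('pics/scene1.png')[80:280,150:400],cv2.imread('pics/top1.png')[150:350,130:380]])
cv2.imwrite('pics/a1.png',cv2.resize(a,(800,320)))
"
```

```text
t2.7 tcp [0.442 0.079 0.205] rot [ 179.919   -0.163 -167.124] F [0.388 0.178 0.144] w0.0871
  shift [ 0.009 -0.056  1.751] turn [ 0.01  -0.02   0.024] rows 1.7511140122608706
```

View pics/a1.png

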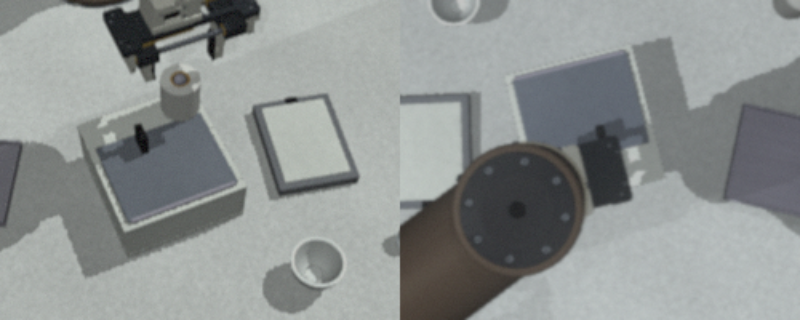

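The scene view shows the open fingers straddling the roll (about (180,90) in the left crop), with the fin clear at (140,138). I descend.

apply_moves([
  [[0, -0.05, 0.6], [0, 0, 0], 87],
  [[0, 0, 0.6], [0, 0, 0], 87],
  [[0, 0, 0.5], [0, 0, 0], 87],
  [[0, 0, 0], [0, 0, 0], 87],
])

```text
time_s: 3.2
tcp_pos: [0.4458, 0.0771, 0.1402]
eef_rot: [179.8, 0.3, -167.3]
contact_force: [-1.0, -0.6, 0.6]
gripper_width: 0.087
```

```bash
python3 -c "
from h import *
go([.4418,.0770,.135])"
```

```text
t3.2 tcp [0.446 0.077 0.14 ] rot [ 179.807    0.343 -167.262] F [-0.975 -0.577  0.556] w0.0870
  shift [0.098 0.02  0.129] turn [0.024 0.043 0.007] rows 0.1288030062675478
```

apply_moves([
  [[0.1, 0.02, 0.13], [0, 0, 0], 87],
  [[0, 0, 0], [0, 0, 0], 87],
])

```text
time_s: 3.4
tcp_pos: [0.4425, 0.0769, 0.1365]
eef_rot: [179.8, 0.4, -167.3]
contact_force: [0.5, 0.6, -1.0]
gripper_width: 0.0871
```

```bash
python3 -c "
from h import *
go([.4418,.0770,.135])"
```

```text
t3.4 tcp [0.443 0.077 0.136] rot [ 179.799    0.446 -167.297] F [ 0.547  0.585 -0.98 ] w0.0871
  shift [0.018 0.006 0.037] turn [0.025 0.056 0.003] rows 0.036688150856538745
```

apply_moves([
  [[0.01, 0, 0.02], [0, 0.05, 0], 70],
  [[0, 0, 0], [0, 0, 0], 60],
  [[0, 0, 0], [0, 0, 0], 50],
  [[0, 0, 0], [0, 0, 0], 50],
  [[0, 0, 0], [0, 0, 0], 50],
], squeeze=20)

```text
time_s: 3.9
tcp_pos: [0.4437, 0.0778, 0.1386]
eef_rot: [179.7, 0.3, -167.3]
contact_force: [0.4, -0.4, -1.1]
gripper_width: 0.0608
```

apply_moves([
  [[0, 0, 0], [0, 0, 0], 50],
  [[0, 0, 0], [0, 0, 0], 50],
])

```text
time_s: 4.1
tcp_pos: [0.4435, 0.0778, 0.1385]
eef_rot: [179.7, 0.3, -167.3]
contact_force: [0.4, -0.4, 0.0]
gripper_width: 0.0604
```

```bash
python3 -c "
from h import *
go([.4418,.0770,.225])"
```

```text
t4.1 tcp [0.444 0.078 0.139] rot [ 179.706    0.29  -167.261] F [ 0.357 -0.351  0.035] w0.0604
  shift [ 0.035  0.002 -2.162] turn [0.037 0.036 0.007] rows 2.1617153054763594
```

apply_moves([
  [[0, 0, -0.2], [0, 0, 0], 50],
  [[0, 0, -0.4], [0, 0, 0], 50],
  [[0, 0, -0.4], [0, 0, 0], 50],
])

```text
time_s: 4.4
tcp_pos: [0.4418, 0.0766, 0.1783]
eef_rot: [179.8, -0.0, -167.3]
contact_force: [0.2, 0.8, -0.9]
gripper_width: 0.0604
```

```bash
python3 -c "
from h import *
go([.4418,.0770,.23])"
```

```text
t4.4 tcp [0.442 0.077 0.178] rot [ 179.81    -0.027 -167.277] F [ 0.203  0.812 -0.927] w0.0604
  shift [-0.003  0.015 -1.293] turn [ 0.024 -0.003  0.005] rows 1.2928315937034953
```

apply_moves([
  [[0, 0.01, -0.5], [0, 0, 0], 50],
  [[0, 0, -0.5], [0, 0, 0], 50],
  [[0, 0, -0.3], [0, 0, 0], 50],
  [[0, 0, 0], [0, 0, 0], 50],
])

```text
time_s: 4.8
tcp_pos: [0.4426, 0.0771, 0.2363]
eef_rot: [179.8, 0.2, -167.3]
contact_force: [0.9, 0.0, -1.4]
gripper_width: 0.0603
```

```bash
python3 -c "
from h import *
go([.459,-.267,.235])
from plant import r
for n in('scene','top'):
    c=r.capture(n);cv2.imwrite('pics/%s2.png'%n,c['img'])
cv2.imwrite('pics/a2.png',cv2.resize(cv2.imread('pics/scene2.png')[50:250,130:380],(700,560)))
"
```

```text
t4.8 tcp [0.443 0.077 0.236] rot [ 179.76     0.221 -167.256] F [ 0.921  0.042 -1.379] w0.0603
  shift [ 1.498 -8.48  -0.008] turn [0.03  0.028 0.008] rows 8.479946725393177
```

View pics/a2.png

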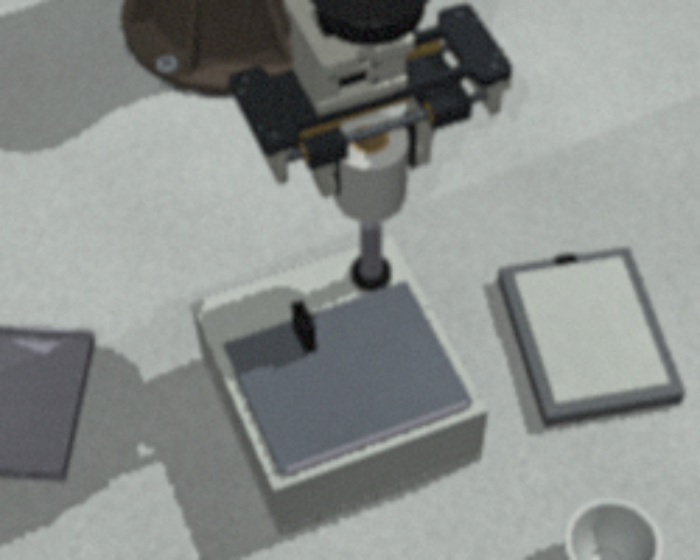

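The roll hangs upright in the gripper at about (372,180), and the spindle stands free below it with its collar at (370,272). The roll's bottom is at about 0.191 m, above the 0.165 m tip. I move to the tray.

apply_moves([
  [[0.07, -0.4, 0], [0, 0, 0], 50],
  [[0.13, -0.7, 0], [0, 0, 0], 50],
  [[0.13, -0.7, 0], [0, 0, 0], 50],
  [[0.13, -0.7, 0], [0, 0, 0], 50],
  [[0.13, -0.7, 0], [0, 0, 0], 50],
])

```text
time_s: 5.4
tcp_pos: [0.4447, -0.0553, 0.2293]
eef_rot: [179.8, -0.3, -167.0]
contact_force: [0.6, 0.4, -0.9]
gripper_width: 0.0606
```

apply_moves([
  [[0.13, -0.7, 0], [0, 0, 0], 50],
  [[0.13, -0.7, 0], [0, 0, 0], 50],
  [[0.13, -0.7, 0], [0, 0, 0], 50],
  [[0.13, -0.7, 0], [0, 0, 0], 50],
  [[0.13, -0.7, 0], [0, 0, 0], 50],
])

```text
time_s: 5.9
tcp_pos: [0.4473, -0.2034, 0.2233]
eef_rot: [179.6, -0.8, -167.0]
contact_force: [0.8, 0.6, -0.6]
gripper_width: 0.0605
```

```bash
python3 -c "
from h import *
go([.459,-.267,.055])"
```

```text
t5.9 tcp [ 0.447 -0.203  0.223] rot [ 179.618   -0.841 -166.961] F [ 0.754  0.627 -0.626] w0.0605
  shift [ 0.011 -1.644  4.197] turn [ 0.047 -0.105  0.044] rows 4.196894611139689
```

apply_moves([
  [[0, -0.6, 0.4], [0.04, -0.1, 0.04], 50],
  [[0, -0.6, 0.6], [0, 0, 0], 50],
  [[0, -0.4, 0.6], [0, 0, 0], 50],
  [[0, 0, 0.6], [0, 0, 0], 50],
  [[0, 0, 0.4], [0, 0, 0], 50],
])

```text
time_s: 6.4
tcp_pos: [0.4593, -0.2719, 0.1121]
eef_rot: [179.9, -0.2, -167.6]
contact_force: [0.4, 0.8, -2.7]
gripper_width: 0.0605
```

```bash
python3 -c "
from h import *
go([.459,-.267,.05])"
```

```text
t6.4 tcp [ 0.459 -0.272  0.112] rot [ 179.879   -0.211 -167.591] F [ 0.41   0.774 -2.661] w0.0605
  shift [-0.024  0.119  1.553] turn [ 0.015 -0.026 -0.034] rows 1.5525238365558134
```

apply_moves([
  [[0, 0.1, 0.4], [0, 0, 0], 50],
  [[0, 0, 0.4], [0, 0, 0], 50],
  [[0, 0, 0.3], [0, 0, 0], 50],
  [[0, 0, 0.15], [0, 0, 0], 50],
  [[0, 0, 0], [0, 0, 0], 50],
])

```text
time_s: 6.9
tcp_pos: [0.4519, -0.2672, 0.052]
eef_rot: [179.5, -1.0, -167.7]
contact_force: [0.1, -0.2, -1.6]
gripper_width: 0.0605
```

```bash
python3 -c "
from h import *
go([.459,-.267,.049])
from plant import r
c=r.capture('scene')
cv2.imwrite('pics/a3.png',cv2.resize(c['img'][90:290,30:280],(700,560)))
"
```

```text
t6.9 tcp [ 0.452 -0.267  0.052] rot [ 179.509   -1.005 -167.732] F [ 0.102 -0.23  -1.609] w0.0605
  shift [-0.177 -0.035  0.071] turn [ 0.062 -0.125 -0.052] rows 0.17673125740458231
```

View pics/a3.png

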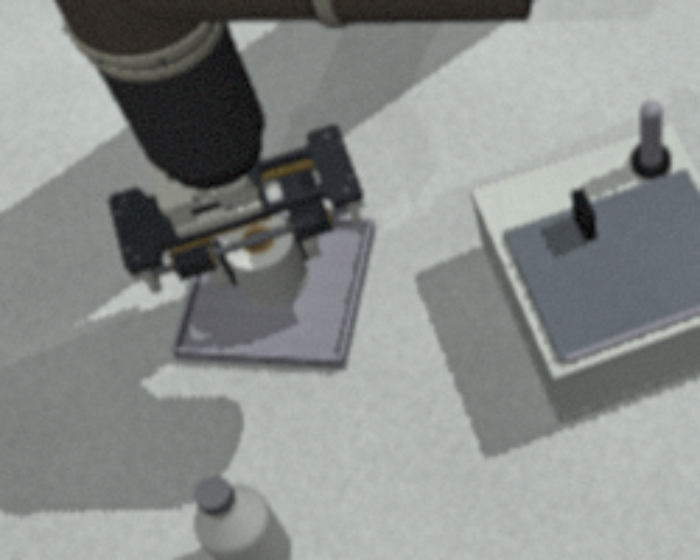

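The roll is over the tray, its lower end at about (270,290) in the crop, near the tray centre. I lower it gently until contact.

apply_moves([
  [[-0.15, 0, 0], [0.06, -0.12, 0], 50],
  [[0, 0, 0.05], [0, 0, 0], 50],
  [[0, 0, 0.05], [0, 0, 0], 50],
])

```text
time_s: 7.25
tcp_pos: [0.4597, -0.2661, 0.0497]
eef_rot: [-179.9, 0.2, -167.7]
contact_force: [-0.1, -0.5, -2.1]
gripper_width: 0.0607
```

```bash
python3 -c "
from h import *
go([.459,-.267,.049])"
```

```text
t7.2 tcp [ 0.46  -0.266  0.05 ] rot [-179.876    0.228 -167.711] F [-0.084 -0.53  -2.068] w0.0607
  shift [ 0.023 -0.019  0.018] turn [-0.016  0.028 -0.049] rows 0.02272362265662124
```

apply_moves([
  [[0, 0, 0.06], [0, 0, 0], 50],
  [[0, 0, 0.06], [0, 0, 0], 50],
  [[0, 0, 0.06], [0, 0, 0], 50],
])

```text
time_s: 7.55
tcp_pos: [0.4601, -0.2662, 0.0485]
eef_rot: [-179.8, 0.3, -167.6]
contact_force: [-7.7, 7.5, 27.0]
gripper_width: 0.0601
```

Contact made (27 N upward). I relax, then open.

apply_moves([
  [[0, 0, -0.01], [0, 0, 0], 50],
  [[0, 0, 0], [0, 0, 0], 62],
  [[0, 0, 0], [0, 0, 0], 75],
  [[0, 0, 0], [0, 0, 0], 85],
  [[0, 0, 0], [0, 0, 0], 85],
])

```text
time_s: 8.05
tcp_pos: [0.4613, -0.2664, 0.0507]
eef_rot: [-179.7, 0.5, -167.6]
contact_force: [-1.0, 0.5, 0.4]
gripper_width: 0.0801
```

```bash
python3 -c "
from h import *
go([.459,-.267,.23])"
```

```text
t8.1 tcp [ 0.461 -0.266  0.051] rot [-179.665    0.516 -167.562] F [-0.957  0.538  0.363] w0.0801
  shift [ 0.019 -0.027 -4.483] turn [-0.042  0.064 -0.03 ] rows 4.482629874035139
```

apply_moves([
  [[0, 0, 0], [0, 0, 0], 87],
  [[0, 0, -0.3], [0, 0, 0], 87],
  [[0, 0, -0.7], [0, 0, 0], 87],
  [[0, 0, -1], [0, 0, 0], 87],
  [[0, 0, -1], [0, 0, 0], 87],
])

```text
time_s: 8.55
tcp_pos: [0.4564, -0.2653, 0.1701]
eef_rot: [-180.0, -0.2, -167.6]
contact_force: [1.0, -0.2, -0.1]
gripper_width: 0.087
```

apply_moves([
  [[0, 0, -1], [-0.04, 0.06, -0.03], 60],
  [[0, 0.6, -0.4], [0, 0, 0], 50],
  [[0, 0.8, 0], [0, 0, 0], 40],
  [[0, 0.8, 0], [0, 0, 0], 40],
  [[0, 0.8, 0], [0, 0, 0], 40],
])

```text
time_s: 9.05
tcp_pos: [0.4325, -0.1486, 0.2401]
eef_rot: [-179.9, 0.1, -167.6]
contact_force: [0.1, 0.0, 0.7]
gripper_width: 0.0526
```

```bash
python3 - <<'E'
from h import *
from plant import r
go(st(-.039,-.02,.2))
for n in('scene','top'):
    c=r.capture(n);np.savez(n+'4.npz',**c);cv2.imwrite('pics/%s4.png'%n,c['img'])
    W=cloud(c);q=(abs(W[...,0]-.46)<.07)&(abs(W[...,1]+.267)<.07)&(W[...,2]>.05)&(W[...,2]<.1)
    print(n,q.sum(),W[q].min(0),W[q].max(0)); t=q&(W[...,2]>.062); print(W[t].mean(0))
cv2.imwrite('pics/a4.png',np.hstack([cv2.resize(cv2.imread('pics/%s4.png'%n)[s],(400,320)) for n,s in(('scene',np.s_[90:290,30:280]),('top',np.s_[130:330,200:450]))]))
E
```

```text
t9.1 tcp [ 0.432 -0.149  0.24 ] rot [-179.945    0.07  -167.621] F [0.129 0.003 0.659] w0.0526
  shift [-2.72   3.462  1.004] turn [-0.007  0.009 -0.038] rows 3.461824687715749
scene 483 [ 0.43  -0.295  0.05 ] [ 0.49  -0.236  0.073]
[ 0.461 -0.265  0.067]
top 46 [ 0.477 -0.277  0.051] [ 0.487 -0.25   0.072]
[ 0.482 -0.264  0.068]
```

View pics/a4.png

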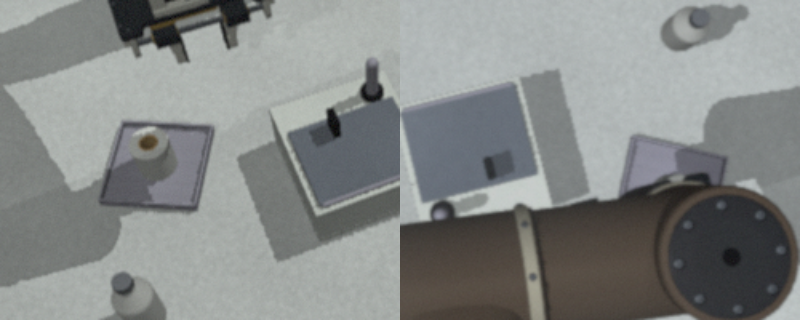

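The roll stands upright in the tray (left crop (148,145)). The cloud puts its top at 68 mm and its axis within a few mm of the tray centre. Now the fin.

```bash
python3 - <<'E'
from h import *
np.set_printoptions(precision=4,suppress=True)
e=st(-.045,-.02,.129)
for f in("top0","scene0","top4","scene4"):
    c=load(f+".npz");W=cloud(c)
    q=(np.hypot(W[...,0]-e[0],W[...,1]-e[1])<.035)&(W[...,2]>.108)&(W[...,2]<.14)
    if q.sum()<5: print(f,q.sum());continue
    print(f,q.sum(),W[q].mean(0),W[q].max(0)[2],cv2.minAreaRect(W[q][:,:2].astype(np.float32)*1000))
    # dark mask, rayed at fin mid-height for sides and top
    g=c["img"].max(2); p=proj(c,e)[0].astype(int); print(" proj",p)
    sub=(g[p[1]-18:p[1]+18,p[0]-18:p[0]+18]<45).astype(np.uint8)
    v,u=np.nonzero(sub); print(" dark",len(u),ray(c,[[u.mean()+p[0]-18,v.mean()+p[1]-18]],.112)[0])
print(e)
E
```

```text
top0 77 [0.502  0.0072 0.1289] 0.1336561865070256 ((501.8746032714844, 7.134627342224121), (31.38905143737793, 11.741686820983887), 12.704939842224121)
 proj [255 234]
 dark 9 [0.506 0.007 0.112]
scene0 98 [0.5082 0.01   0.1239] 0.13245880283573652 ((505.8315734863281, 10.672544479370117), (31.7420654296875, 12.6492280960083), 12.945901870727539)
 proj [236 161]
 dark 95 [0.5064 0.0102 0.112 ]
top4 78 [0.5018 0.0072 0.1288] 0.13296566633514617 ((501.91162109375, 7.085227012634277), (31.48517608642578, 11.792366027832031), 12.5350923538208)
 proj [255 234]
 dark 0 [nan nan nan]
scene4 94 [0.5075 0.0099 0.1243] 0.1329087441511253 ((504.025146484375, 10.244636535644531), (32.65598678588867, 12.238865852355957), 11.846721649169922)
 proj [236 161]
 dark 88 [0.5067 0.0099 0.112 ]
[0.5033 0.0086 0.129 ]<stdin>:12: RuntimeWarning: Mean of empty slice.
  ret = ret.dtype.type(ret / rcount)
```

apply_moves([
  [[-0.6, 0.8, 0], [0, 0, 0], 40],
  [[-0.6, 0.8, 0], [0, 0, 0], 40],
  [[-0.6, 0.8, 0.2], [0, 0, 0], 40],
  [[-0.6, 0.7, 0.3], [0, 0, 0], 40],
  [[-0.3, 0.3, 0.3], [0, 0, 0], 40],
])

```text
time_s: 9.65
tcp_pos: [0.5108, 0.0124, 0.2146]
eef_rot: [-179.9, 0.7, -167.5]
contact_force: [-0.3, -0.0, 0.4]
gripper_width: 0.04
```

```bash
python3 - <<'E'
from h import *
go(st(-.039,-.02,.123))
E
```

```text
t9.7 tcp [0.511 0.012 0.215] rot [-179.937    0.656 -167.53 ] F [-0.339 -0.008  0.409] w0.0400
  shift [ 0.08  -0.048  2.288] turn [-0.008  0.082 -0.026] rows 2.288286668354426
```

apply_moves([
  [[0.08, -0.05, 0.5], [0, 0.08, 0], 40],
  [[0, 0, 0.5], [0, 0, 0], 40],
  [[0, 0, 0.5], [0, 0, 0], 40],
  [[0, 0, 0.3], [0, 0, 0], 40],
  [[0, 0, 0], [0, 0, 0], 40],
])

```text
time_s: 10.15
tcp_pos: [0.5092, 0.0094, 0.1391]
eef_rot: [-179.9, -0.2, -167.4]
contact_force: [-0.6, -0.3, 0.5]
gripper_width: 0.04
```

```bash
python3 - <<'E'
from h import *
from plant import r
go(st(-.039,-.02,.123))
c=r.capture('scene')
cv2.imwrite('pics/a5.png',cv2.resize(c['img'][70:270,130:380],(700,560)))
E
```

```text
t10.2 tcp [0.509 0.009 0.139] rot [-179.879   -0.181 -167.356] F [-0.648 -0.309  0.497] w0.0400
  shift [-0.002  0.013  0.403] turn [-0.015 -0.023 -0.005] rows 0.40256860000846184
```

View pics/a5.png

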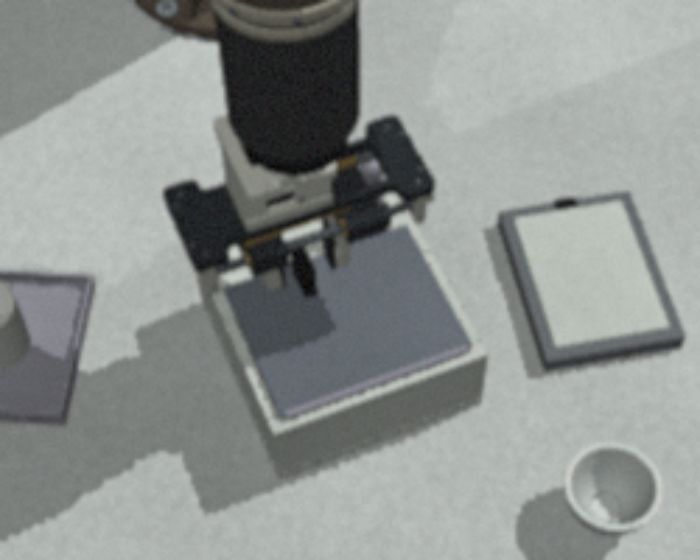

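The fin at (305,275) sits between the open fingers. I descend the rest and close lightly.

apply_moves([
  [[0, 0.01, 0.25], [0, 0, 0], 40],
  [[0, 0, 0.15], [0, 0, 0], 40],
  [[0, 0, 0], [0, 0, 0], 5],
  [[0, 0, 0], [0, 0, 0], 5],
  [[0, 0, 0], [0, 0, 0], 5],
], squeeze=8)

```text
time_s: 10.7
tcp_pos: [0.511, 0.0094, 0.1252]
eef_rot: [-179.9, 0.1, -167.4]
contact_force: [-0.9, 0.4, 0.4]
gripper_width: 0.0214
```

apply_moves([
  [[0, 0, 0], [0, 0, 0], 5],
])

```text
time_s: 10.8
tcp_pos: [0.5111, 0.0097, 0.1254]
eef_rot: [-179.9, 0.1, -167.4]
contact_force: [-4.6, 16.6, 2.4]
gripper_width: 0.0137
```

```bash
cat >> h.py <<'E'
def arc(r0, phis, k):
    """TCP points along flap arc; r0=(dx,dz) of TCP wrt hinge in station at shut; tool tilt = k*phi (deg)"""
    from plant import r
    s=r.get_state(); print("t%.1f"%s["time_s"],"tcp",np.round(s["tcp_pos"],3),"rot",np.round(s["eef_rot"],1),"F",np.round(s["contact_force"],1),"w%.4f"%s["gripper_width"])
    c,sn=np.cos(np.radians(YAW)),np.sin(np.radians(YAW)); d=s["tcp_pos"][:2]-So
    a=np.array([c*d[0]+sn*d[1]-.065,s["tcp_pos"][2]-.0855]); lat=-sn*d[0]+c*d[1]+.02
    print("  hinge-rel",np.round(a,4),"rad %.4f"%np.hypot(*a),"ang %.1f"%np.degrees(np.arctan2(a[1],-a[0])),"lat %.4f"%lat)
E
python3 - <<'E'
from h import *
go(st(-.039,-.02,.123)); arc(0,0,0)
E
```

```text
t10.8 tcp [0.511 0.01  0.125] rot [-179.912    0.121 -167.378] F [-4.556 16.56   2.419] w0.0137
  shift [0.047 0.015 0.061] turn [-0.011  0.015 -0.007] rows 0.0608041551717081
t10.8 tcp [0.511 0.01  0.125] rot [-179.9    0.1 -167.4] F [-4.6 16.6  2.4] w0.0137
  hinge-rel [-0.102  0.04 ] rad 0.1097 ang 21.4 lat -0.0006
```

apply_moves([
  [[0, 0, 0], [0, 0, 0], 5],
  [[0, 0, 0], [0, 0, 0], 5],
])

```text
time_s: 11.0
tcp_pos: [0.5108, 0.011, 0.1256]
eef_rot: [180.0, 0.2, -167.4]
contact_force: [2.1, -4.0, -2.9]
gripper_width: 0.0121
```

```bash
python3 - <<'E'
from h import *
arc(0,0,0)
r0=.1105; 
for a in range(21,130,10): print(a,np.round([-r0*np.cos(np.radians(a)),r0*np.sin(np.radians(a))],4), "step units", np.round(r0*np.radians(10)/.04,3),"dir x,z",np.round(np.array([np.sin(np.radians(a+5)),np.cos(np.radians(a+5))]),2))
E
```

```text
t11.0 tcp [0.511 0.011 0.126] rot [ 180.     0.2 -167.4] F [ 2.1 -4.  -2.9] w0.0121
  hinge-rel [-0.1021  0.0401] rad 0.1097 ang 21.5 lat 0.0007
21 [-0.1032  0.0396] step units 0.482 dir x,z [0.44 0.9 ]
31 [-0.0947  0.0569] step units 0.482 dir x,z [0.59 0.81]
41 [-0.0834  0.0725] step units 0.482 dir x,z [0.72 0.69]
51 [-0.0695  0.0859] step units 0.482 dir x,z [0.83 0.56]
61 [-0.0536  0.0966] step units 0.482 dir x,z [0.91 0.41]
71 [-0.036   0.1045] step units 0.482 dir x,z [0.97 0.24]
81 [-0.0173  0.1091] step units 0.482 dir x,z [1.   0.07]
91 [0.0019 0.1105] step units 0.482 dir x,z [ 0.99 -0.1 ]
101 [0.0211 0.1085] step units 0.482 dir x,z [ 0.96 -0.28]
111 [0.0396 0.1032] step units 0.482 dir x,z [ 0.9  -0.44]
121 [0.0569 0.0947] step units 0.482 dir x,z [ 0.81 -0.59]
```

```bash
cat >> h.py <<'E'
def nxt(step,dt,n=5,rad=.1097):
    from plant import r
    s=r.get_state(); R=Ro.from_euler('xyz',s["eef_rot"],degrees=True)
    arc(0,0,0)
    S=Ro.from_euler('z',YAW,degrees=True)
    tilt=np.degrees((S.inv()*R*Ro.from_euler('z',180,degrees=True).inv()).as_rotvec()); 
    zt=S.inv().apply(R.apply([0,0,1])); tau=np.degrees(np.arctan2(-zt[0],-zt[2])); print("  tilt",round(tau,1))
    c,sn=np.cos(np.radians(YAW)),np.sin(np.radians(YAW)); d=s["tcp_pos"][:2]-So
    a=np.array([c*d[0]+sn*d[1]-.065,s["tcp_pos"][2]-.0855]); lat=-sn*d[0]+c*d[1]+.02
    th=np.degrees(np.arctan2(a[1],-a[0])); p=a
    for i in range(n):
        th+=step; q=rad*np.array([-np.cos(np.radians(th)),np.sin(np.radians(th))]); dx,dz=(q-p)/.04; t=np.radians(tau+i*dt)
        print("   th%.0f x %.2f z %.2f turn y %.2f"%(th,-(dx*np.cos(t)-dz*np.sin(t)),-(dx*np.sin(t)+dz*np.cos(t)),dt/8)); p=q
E
python3 -c "
from h import *
nxt(6,1.6)"
```

```text
t11.0 tcp [0.511 0.011 0.126] rot [ 180.     0.2 -167.4] F [ 2.1 -4.  -2.9] w0.0121
  hinge-rel [-0.1021  0.0401] rad 0.1097 ang 21.5 lat 0.0007
  tilt -0.2
   th27 x -0.12 z -0.26 turn y 0.20
   th33 x -0.14 z -0.25 turn y 0.20
   th39 x -0.16 z -0.24 turn y 0.20
   th45 x -0.18 z -0.23 turn y 0.20
   th51 x -0.19 z -0.21 turn y 0.20
```

apply_moves([
  [[-0.12, 0, -0.26], [0, 0.2, 0], 5],
  [[-0.14, 0, -0.25], [0, 0.2, 0], 5],
  [[-0.16, 0, -0.24], [0, 0.2, 0], 5],
])

```text
time_s: 11.3
tcp_pos: [0.5255, 0.0143, 0.155]
eef_rot: [180.0, -5.0, -167.4]
contact_force: [0.5, -0.3, -2.7]
gripper_width: 0.0124
```

```bash
python3 -c "
from h import *
nxt(6,1.6)"
```

```text
t11.3 tcp [0.525 0.014 0.155] rot [ 180.    -5.  -167.4] F [ 0.5 -0.3 -2.7] w0.0124
  hinge-rel [-0.0871  0.0695] rad 0.1114 ang 38.6 lat 0.0007
  tilt 5.0
   th45 x -0.21 z -0.21 turn y 0.20
   th51 x -0.19 z -0.22 turn y 0.20
   th57 x -0.20 z -0.20 turn y 0.20
   th63 x -0.22 z -0.19 turn y 0.20
   th69 x -0.23 z -0.17 turn y 0.20
```

apply_moves([
  [[-0.2, 0, -0.21], [0, 0.2, 0], 5],
  [[-0.19, 0, -0.22], [0, 0.2, 0], 5],
  [[-0.2, 0, -0.2], [0, 0.2, 0], 5],
  [[-0.22, 0, -0.19], [0, 0.2, 0], 5],
  [[-0.23, 0, -0.17], [0, 0.2, 0], 5],
])

```text
time_s: 11.8
tcp_pos: [0.5682, 0.0239, 0.1892]
eef_rot: [179.9, -13.8, -167.4]
contact_force: [-0.7, 0.8, -2.0]
gripper_width: 0.012
```

```bash
python3 -c "
from h import *
nxt(6,1.6)
from plant import r
c=r.capture('scene')
cv2.imwrite('pics/a6.png',cv2.resize(c['img'][50:250,130:380],(700,560)))"
```

```text
t11.8 tcp [0.568 0.024 0.189] rot [ 179.9  -13.8 -167.4] F [-0.7  0.8 -2. ] w0.0120
  hinge-rel [-0.0433  0.1037] rad 0.1124 ang 67.3 lat 0.0007
  tilt 13.8
   th73 x -0.28 z -0.10 turn y 0.20
   th79 x -0.25 z -0.14 turn y 0.20
   th85 x -0.26 z -0.12 turn y 0.20
   th91 x -0.27 z -0.10 turn y 0.20
   th97 x -0.28 z -0.08 turn y 0.20
```

View pics/a6.png

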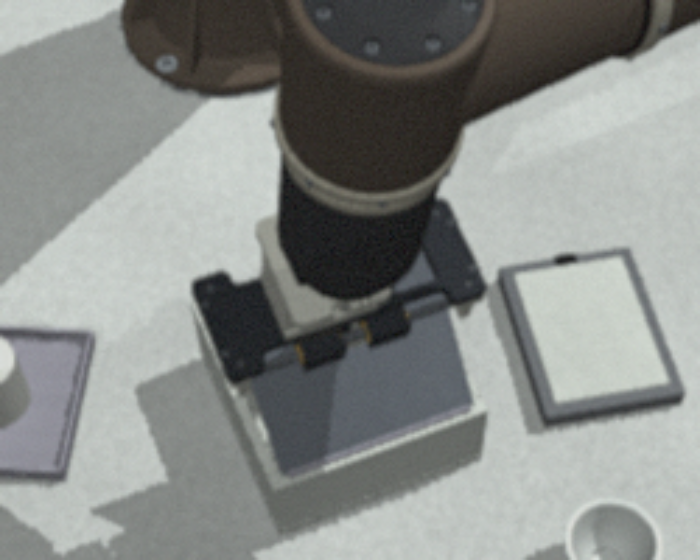

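The flap is lifting with the gripper: its upper face is tilted towards the camera, a gap shows at its left side at (258,415), and the opening still reads 12 mm. I continue.

apply_moves([
  [[-0.25, 0, -0.14], [0, 0.2, 0], 5],
  [[-0.25, 0, -0.14], [0, 0.2, 0], 5],
  [[-0.26, 0, -0.12], [0, 0.2, 0], 5],
  [[-0.27, 0, -0.1], [0, 0.2, 0], 5],
  [[-0.28, 0, -0.08], [0, 0.2, 0], 5],
])

```text
time_s: 12.35
tcp_pos: [0.6239, 0.0365, 0.1976]
eef_rot: [179.9, -22.3, -167.3]
contact_force: [-1.3, -0.1, -0.1]
gripper_width: 0.0116
```

```bash
python3 -c "
from h import *
nxt(6,1.6,rad=.112)"
```

```text
t12.3 tcp [0.624 0.036 0.198] rot [ 179.9  -22.3 -167.3] F [-1.3 -0.1 -0.1] w0.0116
  hinge-rel [0.0138 0.1121] rad 0.1130 ang 97.0 lat 0.0007
  tilt 22.3
   th103 x -0.29 z -0.04 turn y 0.20
   th109 x -0.29 z -0.04 turn y 0.20
   th115 x -0.29 z -0.02 turn y 0.20
   th121 x -0.29 z 0.00 turn y 0.20
   th127 x -0.29 z 0.03 turn y 0.20
```

apply_moves([
  [[-0.29, 0, -0.04], [0, 0.2, 0], 5],
  [[-0.29, 0, -0.04], [0, 0.2, 0], 5],
  [[-0.29, 0, -0.02], [0, 0.2, 0], 5],
  [[-0.29, 0, 0.0], [0, 0.2, 0], 5],
])

```text
time_s: 12.75
tcp_pos: [0.6677, 0.0464, 0.1828]
eef_rot: [179.9, -28.9, -167.3]
contact_force: [-1.2, 0.3, 0.8]
gripper_width: 0.0118
```

```bash
python3 -c "
from h import *
nxt(6,1.6,rad=.112)
from plant import r
c=r.capture('scene')
cv2.imwrite('pics/a7.png',cv2.resize(c['img'][50:250,130:380],(700,560)))"
```

```text
t12.8 tcp [0.668 0.046 0.183] rot [ 179.9  -28.9 -167.3] F [-1.2  0.3  0.8] w0.0118
  hinge-rel [0.0587 0.0973] rad 0.1136 ang 121.1 lat 0.0008
  tilt 28.9
   th127 x -0.29 z 0.07 turn y 0.20
   th133 x -0.29 z 0.05 turn y 0.20
   th139 x -0.28 z 0.07 turn y 0.20
   th145 x -0.28 z 0.09 turn y 0.20
   th151 x -0.27 z 0.11 turn y 0.20
```

View pics/a7.png

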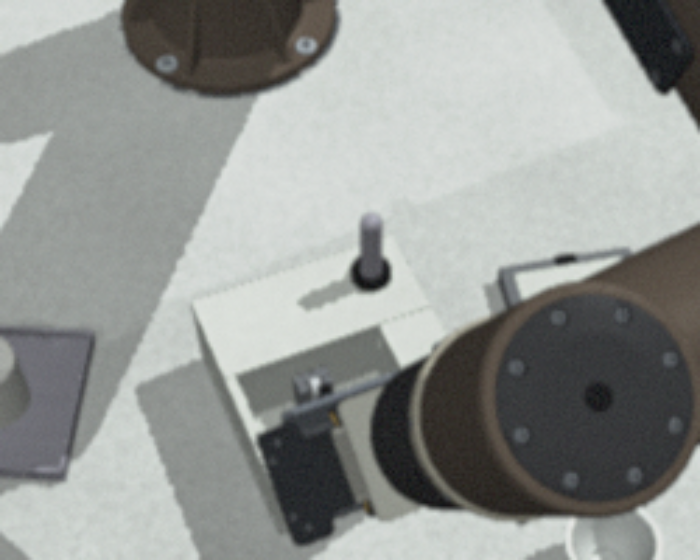

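The flap is over centre (about 1.7 rad) and the well is open behind the spindle. I release and back off along the tool axis.

apply_moves([
  [[0, 0, 0], [0, 0, 0], 30],
  [[0, 0, 0], [0, 0, 0], 40],
  [[0, 0, 0], [0, 0, 0], 40],
  [[0, 0, -0.4], [0, 0, 0], 40],
  [[0, 0, -0.7], [0, 0, 0], 40],
])

```text
time_s: 13.3
tcp_pos: [0.6873, 0.0509, 0.2163]
eef_rot: [180.0, -29.5, -167.3]
contact_force: [0.9, 0.0, 0.2]
gripper_width: 0.039
```

apply_moves([
  [[0, 0, -1], [0, 0, 0], 40],
  [[0, 0, -0.8], [0, 0, 0], 40],
])

```text
time_s: 13.5
tcp_pos: [0.7211, 0.0583, 0.2823]
eef_rot: [180.0, -29.5, -167.3]
contact_force: [1.1, 0.0, -0.3]
gripper_width: 0.04
```

```bash
python3 -c "
from h import *
go(st(.01,-.02,.3))
from plant import r
c=r.capture('scene')
cv2.imwrite('pics/a8.png',cv2.resize(c['img'][50:250,130:380],(700,560)))"
```

```text
t13.5 tcp [0.721 0.058 0.282] rot [ 179.955  -29.489 -167.336] F [ 1.07   0.044 -0.283] w0.0400
  shift [ 3.882 -0.019  1.686] turn [ 0.006 -3.686 -0.003] rows 3.88220307133594
```

View pics/a8.png

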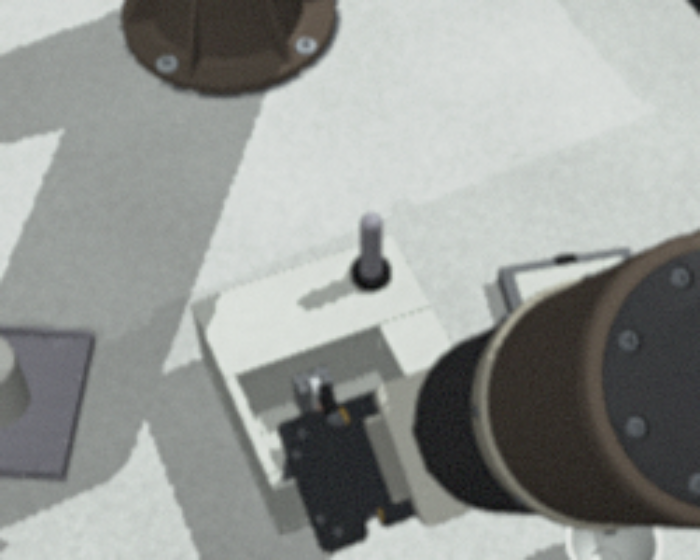

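apply_moves([
  [[0, 0, -0.2], [0, -0.9, 0], 40],
  [[0, 0, -0.2], [0, -0.9, 0], 40],
  [[0, 0, -0.1], [0, -0.9, 0], 40],
  [[0, 0, 0], [0, -0.9, 0], 40],
])

```text
time_s: 13.95
tcp_pos: [0.7343, 0.0608, 0.2981]
eef_rot: [-179.9, 0.1, -167.4]
contact_force: [-0.1, 0.3, -0.3]
gripper_width: 0.04
```

```bash
python3 -c "
from h import *
go(st(.01,-.02,.3))"
```

```text
t13.9 tcp [0.734 0.061 0.298] rot [-179.941    0.084 -167.356] F [-0.131  0.255 -0.263] w0.0400
  shift [ 4.547 -0.007 -0.055] turn [-0.007  0.01  -0.004] rows 4.54661536931402
```

apply_moves([
  [[0.9, 0, 0], [0, 0, 0], 40],
  [[0.9, 0, 0], [0, 0, 0], 40],
  [[0.9, 0, 0], [0, 0, 0], 40],
  [[0.9, 0, 0], [0, 0, 0], 40],
  [[0.9, 0, 0], [0, 0, 0], 40],
])

```text
time_s: 14.45
tcp_pos: [0.5498, 0.0185, 0.3011]
eef_rot: [180.0, 1.0, -167.3]
contact_force: [0.0, 0.4, 0.2]
gripper_width: 0.0401
```

```bash
python3 -c "
from h import *
go(st(.01,-.02,.2))
from plant import r
c=r.capture('scene'); np.savez('scene9.npz',**c)
d=r.capture('top'); np.savez('top9.npz',**d)
cv2.imwrite('pics/a9.png',np.hstack([cv2.resize(c['img'][80:280,150:400],(400,320)),cv2.resize(d['img'][130:330,130:380],(400,320))]))"
```

```text
t14.4 tcp [0.55  0.018 0.301] rot [ 179.991    1.03  -167.347] F [0.006 0.376 0.179] w0.0401
  shift [-0.14   0.015  2.531] turn [ 0.001  0.129 -0.003] rows 2.5312951739129845
```

View pics/a9.png

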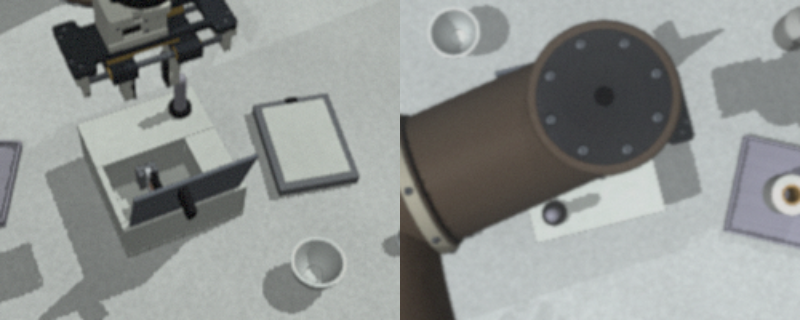

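The flap now stands back on its own (left crop (190,190), fin on the far side). The plate's black tab shows in the well at (155,180), and the roll still stands in the tray. I check the tab position.

```bash
python3 - <<'E'
from h import *
np.set_printoptions(precision=4,suppress=True)
c=load('scene9.npz');W=cloud(c); e=st(.01,-.02,.07); print(e,proj(c,e),proj(c,st(.01,-.02,.08)))
d=(W-np.array([So[0],So[1],0])); co,s=np.cos(np.radians(YAW)),np.sin(np.radians(YAW))
X=co*d[...,0]+s*d[...,1]; Y=-s*d[...,0]+co*d[...,1]; Z=W[...,2]
q=(X>-.03)&(X<.05)&(Y>-.06)&(Y<.03)&(Z>.05)&(Z<.09)
q&=c["z_map"]>0
v,u=np.nonzero(q); g=c['img'].max(2)
for a,b in sorted(zip(v,u)): print((b,a),g[a,b],np.round([X[a,b],Y[a,b],Z[a,b]],3)) if g[a,b]<70 else 0
# hinge flap angle
f=(X>.06)&(X<.16)&(Y>-.1)&(Y<.09)&(Z>.12)&(Z<.25); A=np.c_[X[f],Z[f]]; print(A.max(0),f.sum())
E
```

```text
[0.5569 0.0207 0.07  ] [[246.6857 193.7576]] [[246.5691 191.5063]]
(np.int64(245), np.int64(187)) 60 [-0.005 -0.018  0.077]
(np.int64(246), np.int64(187)) 54 [-0.002 -0.016  0.079]
(np.int64(247), np.int64(187)) 54 [ 0.001 -0.015  0.083]
(np.int64(244), np.int64(188)) 63 [-0.002 -0.021  0.078]
(np.int64(245), np.int64(188)) 30 [-0.002 -0.019  0.078]
(np.int64(246), np.int64(188)) 33 [ 0.002 -0.018  0.083]
(np.int64(247), np.int64(188)) 36 [ 0.    -0.015  0.078]
(np.int64(244), np.int64(189)) 59 [ 0.001 -0.023  0.08 ]
(np.int64(245), np.int64(189)) 29 [ 0.002 -0.021  0.079]
(np.int64(246), np.int64(189)) 18 [ 0.003 -0.019  0.081]
(np.int64(247), np.int64(189)) 35 [ 0.002 -0.016  0.077]
(np.int64(248), np.int64(189)) 64 [ 0.005 -0.014  0.08 ]
(np.int64(244), np.int64(190)) 58 [ 0.001 -0.023  0.076]
(np.int64(245), np.int64(190)) 31 [ 0.004 -0.022  0.079]
(np.int64(246), np.int64(190)) 27 [ 0.007 -0.02   0.083]
(np.int64(247), np.int64(190)) 21 [ 0.006 -0.017  0.08 ]
(np.int64(248), np.int64(190)) 45 [ 0.007 -0.015  0.079]
(np.int64(244), np.int64(191)) 45 [ 0.003 -0.024  0.074]
(np.int
[... 1479 characters left out ...]
int64(249), np.int64(195)) 28 [ 0.021 -0.019  0.081]
(np.int64(250), np.int64(195)) 51 [ 0.021 -0.016  0.079]
(np.int64(245), np.int64(196)) 64 [ 0.007 -0.024  0.058]
(np.int64(246), np.int64(196)) 31 [ 0.013 -0.023  0.067]
(np.int64(247), np.int64(196)) 13 [ 0.019 -0.023  0.076]
(np.int64(248), np.int64(196)) 22 [ 0.022 -0.021  0.078]
(np.int64(250), np.int64(196)) 48 [ 0.023 -0.017  0.077]
(np.int64(246), np.int64(197)) 38 [ 0.014 -0.023  0.063]
(np.int64(247), np.int64(197)) 35 [ 0.021 -0.023  0.074]
(np.int64(248), np.int64(197)) 48 [ 0.025 -0.022  0.079]
(np.int64(249), np.int64(197)) 67 [ 0.025 -0.02   0.079]
(np.int64(246), np.int64(198)) 67 [ 0.013 -0.023  0.058]
[0.1414 0.2185] 1134
```

apply_moves([
  [[-0.14, 0.02, 0.4], [0, 0.12, 0], 36],
  [[0, 0, 0.8], [0, 0, 0], 36],
  [[0, 0, 0.8], [0, 0, 0], 36],
  [[0, 0, 0.6], [0, 0, 0], 36],
  [[0, 0, 0.2], [0, 0, 0], 36],
])

```text
time_s: 15.05
tcp_pos: [0.5553, 0.0205, 0.1886]
eef_rot: [179.9, 0.5, -167.4]
contact_force: [0.8, -0.1, -0.1]
gripper_width: 0.0362
```

```bash
python3 -c "
from h import *
go(st(.01,-.0195,.073))"
```

```text
t15.1 tcp [0.555 0.021 0.189] rot [ 179.861    0.548 -167.353] F [ 0.85  -0.145 -0.143] w0.0362
  shift [-0.012  0.     2.889] turn [ 0.017  0.068 -0.004] rows 2.889218366771161
```

apply_moves([
  [[0, 0, 0.6], [0, 0.07, 0], 36],
  [[0, 0, 0.6], [0, 0, 0], 36],
  [[0, 0, 0.5], [0, 0, 0], 36],
  [[0, 0, 0.3], [0, 0, 0], 36],
  [[0, 0, 0.1], [0, 0, 0], 36],
])

```text
time_s: 15.55
tcp_pos: [0.5582, 0.0211, 0.1004]
eef_rot: [179.9, -0.1, -167.3]
contact_force: [0.8, 0.1, 0.5]
gripper_width: 0.0358
```

```bash
python3 -c "
from h import *
go(st(.01,-.0195,.073))"
```

```text
t15.6 tcp [0.558 0.021 0.1  ] rot [ 179.922   -0.106 -167.329] F [0.787 0.108 0.537] w0.0358
  shift [0.032 0.008 0.684] turn [ 0.01  -0.013 -0.001] rows 0.6844338393292494
```

apply_moves([
  [[0.03, 0, 0.35], [0, 0, 0], 36],
  [[0, 0, 0.25], [0, 0, 0], 36],
  [[0, 0, 0.1], [0, 0, 0], 36],
])

```text
time_s: 15.85
tcp_pos: [0.5592, 0.0214, 0.073]
eef_rot: [179.9, 0.1, -167.3]
contact_force: [0.0, -0.6, -0.1]
gripper_width: 0.0364
```

```bash
python3 -c "
from h import *
go(st(.01,-.0195,.073))
from plant import r
c=r.capture('scene')
cv2.imwrite('pics/a10.png',cv2.resize(c['img'][80:280,130:380],(700,560)))"
```

```text
t15.8 tcp [0.559 0.021 0.073] rot [ 179.94     0.057 -167.287] F [ 0.023 -0.641 -0.105] w0.0364
  shift [ 0.059  0.008 -0.001] turn [0.008 0.007 0.004] rows 0.059201498449173995
```

View pics/a10.png

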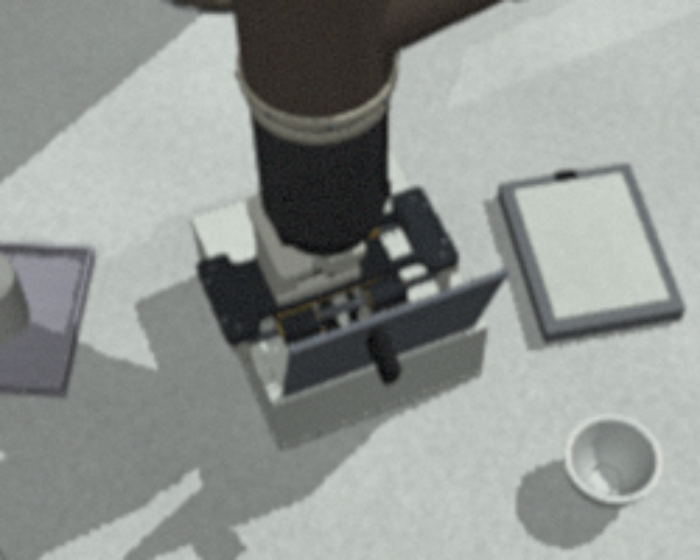

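The gripper is down in the well around the tab (hidden behind the flap at (385,320)), the flap is still back, and the tool reads no contact. I close.

apply_moves([
  [[0.05, 0, 0], [0, 0, 0], 5],
  [[0, 0, 0], [0, 0, 0], 5],
  [[0, 0, 0], [0, 0, 0], 5],
  [[0, 0, 0], [0, 0, 0], 5],
  [[0, 0, 0], [0, 0, 0], 5],
], squeeze=25)

```text
time_s: 16.4
tcp_pos: [0.5583, 0.0213, 0.0751]
eef_rot: [179.9, 0.2, -167.3]
contact_force: [0.1, -0.4, -1.4]
gripper_width: 0.0097
```

```bash
python3 -c "
from h import *
go(st(.01,-.0195,.19))"
```

```text
t16.4 tcp [0.558 0.021 0.075] rot [ 179.927    0.235 -167.269] F [ 0.12  -0.381 -1.372] w0.0097
  shift [ 0.025  0.009 -2.874] turn [0.009 0.029 0.006] rows 2.873641526483621
```

apply_moves([
  [[0.02, 0, -0.25], [0, 0, 0], 5],
  [[0, 0, -0.4], [0, 0, 0], 5],
  [[0, 0, -0.4], [0, 0, 0], 5],
])

```text
time_s: 16.7
tcp_pos: [0.5566, 0.0208, 0.1176]
eef_rot: [179.9, 0.1, -167.3]
contact_force: [0.7, -0.4, -0.5]
gripper_width: 0.0097
```

```bash
python3 -c "
from h import *
go(st(.01,-.0195,.195))"
```

```text
t16.7 tcp [0.557 0.021 0.118] rot [ 179.944    0.08  -167.278] F [ 0.65  -0.416 -0.537] w0.0097
  shift [-0.009  0.01  -1.935] turn [0.007 0.01  0.005] rows 1.9352441480649574
```

apply_moves([
  [[0, 0, -0.5], [0, 0, 0], 5],
  [[0, 0, -0.6], [0, 0, 0], 5],
  [[0, 0, -0.5], [0, 0, 0], 5],
  [[0, 0, -0.2], [0, 0, 0], 5],
  [[0, 0, 0], [0, 0, 0], 5],
])

```text
time_s: 17.2
tcp_pos: [0.557, 0.0207, 0.1978]
eef_rot: [179.9, 0.4, -167.3]
contact_force: [0.5, -0.4, -1.4]
gripper_width: 0.0098
```

```bash
python3 -c "
from h import *
go([.4877,.271,.19])
from plant import r
c=r.capture('scene')
cv2.imwrite('pics/a11.png',cv2.resize(c['img'][60:260,130:380],(700,560)))"
```

```text
t17.2 tcp [0.557 0.021 0.198] rot [ 179.922    0.379 -167.258] F [ 0.458 -0.396 -1.413] w0.0098
  shift [0.31  6.484 0.201] turn [0.01  0.047 0.008] rows 6.483973232807736
```

View pics/a11.png

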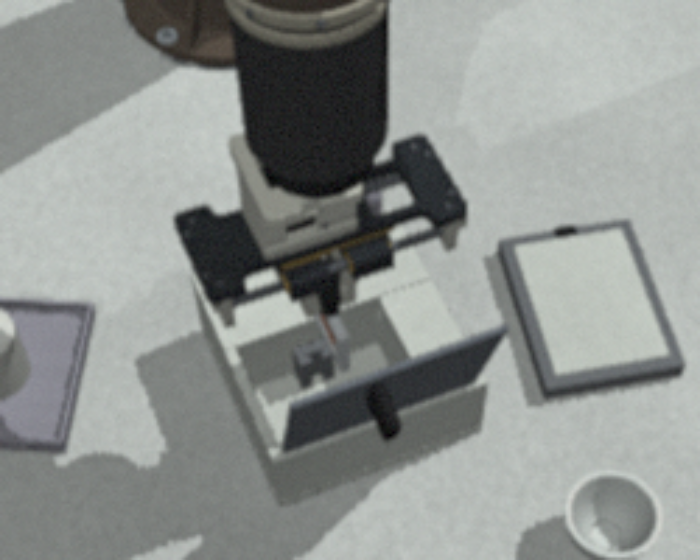

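The plate hangs edge-on in the gripper at about (330,325), clear of its guides at (312,362), and the flap stays open. I carry it to the panel.

apply_moves([
  [[0.02, 0.3, 0], [0, 0, 0], 5],
  [[0.03, 0.6, 0], [0, 0, 0], 5],
  [[0.03, 0.6, 0], [0, 0, 0], 5],
  [[0.03, 0.6, 0], [0, 0, 0], 5],
  [[0.03, 0.6, 0], [0, 0, 0], 5],
])

```text
time_s: 17.75
tcp_pos: [0.5234, 0.1265, 0.1912]
eef_rot: [-180.0, -0.2, -167.6]
contact_force: [-0.2, 0.1, -1.3]
gripper_width: 0.0099
```

apply_moves([
  [[0.03, 0.6, 0], [0, 0, 0], 5],
  [[0.03, 0.6, 0], [0, 0, 0], 5],
  [[0.03, 0.6, 0], [0, 0, 0], 5],
  [[0.03, 0.6, 0], [0, 0, 0], 5],
  [[0.03, 0.6, 0], [0, 0, 0], 5],
])

```text
time_s: 18.25
tcp_pos: [0.4855, 0.2478, 0.1844]
eef_rot: [-179.8, -0.8, -167.6]
contact_force: [-0.1, 0.6, 0.1]
gripper_width: 0.0096
```

```bash
python3 -c "
from h import *
go([.4877,.271,.187])"
```

```text
t18.2 tcp [0.485 0.248 0.184] rot [-179.765   -0.772 -167.606] F [-0.109  0.614  0.087] w0.0096
  shift [-0.178  0.555 -0.07 ] turn [-0.029 -0.097 -0.036] rows 0.5551199656750468
```

apply_moves([
  [[-0.15, 0.4, -0.07], [-0.03, -0.1, 0], 5],
  [[0, 0.1, 0], [0, 0, 0], 5],
  [[0, 0, 0], [0, 0, 0], 5],
  [[0, 0, 0], [0, 0, 0], 5],
  [[0, 0, 0], [0, 0, 0], 5],
])

```text
time_s: 18.75
tcp_pos: [0.4846, 0.271, 0.1834]
eef_rot: [-179.8, -0.2, -167.4]
contact_force: [-0.2, -0.8, -0.8]
gripper_width: 0.0096
```

```bash
python3 -c "
from h import *
go([.4877,.271,.187])
from plant import r
c=r.capture('scene'); np.savez('sceneF.npz',**c)
d=r.capture('top'); np.savez('topF.npz',**d); print(r.get_state()['qd'])
cv2.imwrite('pics/a12.png',c['img']);cv2.imwrite('pics/a13.png',d['img'])
np.set_printoptions(precision=4,suppress=True)
for n,o in (('scene',c),('top',d)):
    a=load(n+'0.npz')
    for k,p,h in(('bottle',(.706,-.29),.13),('mortar',(.713,.224),.05),('cup',(.681,.379),.032),('roll',(.46,-.266),.068)):
        for z in (a,o):
            W=cloud(z); q=(np.hypot(W[...,0]-p[0],W[...,1]-p[1])<.055)&(W[...,2]>.5*h)&(W[...,2]<h+.01); print(n,k,q.sum(),W[q].mean(0) if q.any() else '')
"
```

```text
t18.8 tcp [0.485 0.271 0.183] rot [-179.838   -0.225 -167.426] F [-0.229 -0.777 -0.827] w0.0096
  shift [-0.076 -0.017 -0.09 ] turn [-0.02  -0.028 -0.013] rows 0.0899119166608417
[ 0.147 -0.071  0.235  0.08   0.062 -0.108]
scene bottle 654 [ 0.7162 -0.2856  0.0979]
scene bottle 653 [ 0.7162 -0.2856  0.0979]
scene mortar 569 [0.7081 0.2298 0.0421]
scene mortar 564 [0.7082 0.2299 0.0419]
scene cup 182 [0.6845 0.3791 0.0302]
scene cup 180 [0.6843 0.3792 0.03  ]
scene roll 0 
scene roll 594 [ 0.466  -0.2637  0.0603]
top bottle 480 [ 0.7008 -0.287   0.0994]
top bottle 481 [ 0.701  -0.287   0.0993]
top mortar 466 [0.7163 0.2276 0.0424]
top mortar 478 [0.7166 0.2274 0.042 ]
top cup 164 [0.6802 0.3762 0.0306]
top cup 164 [0.6801 0.3762 0.0307]
top roll 0 
top roll 549 [ 0.4581 -0.2662  0.0647]
```

View pics/a12.png

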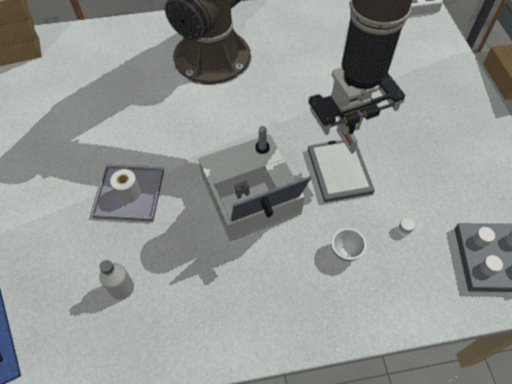

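View pics/a13.png

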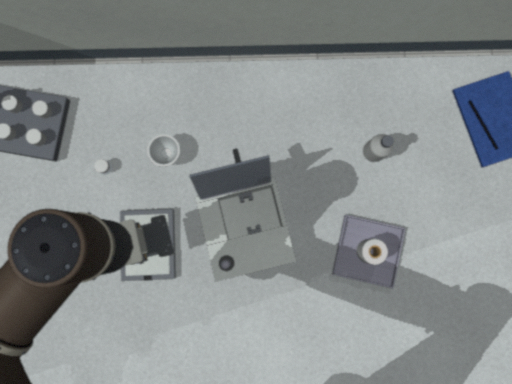

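The scene view shows the plate upright in the gripper at about (348,135) over the panel. The flap is back at (270,198) and the roll stands in the tray at (123,185). The bystanders haven't moved. One quick check on the plate itself, then I hand in.

```bash
python3 - <<'E'
from h import *
np.set_printoptions(precision=4,suppress=True)
c=load('sceneF.npz');W=cloud(c)
q=(c['z_map']>0)&(abs(W[...,0]-.4846)<.06)&(abs(W[...,1]-.271)<.03)&(W[...,2]>.09)&(W[...,2]<.16)
print(q.sum(),W[q].min(0),W[q].max(0),W[q].mean(0)); P=W[q]; b=P[P[:,2]<.135]; print(b.mean(0),cv2.minAreaRect(P[:,:2].astype(np.float32)*1000))
from plant import r
print(r.get_state()['gripper_width'],r.close_job())
E
```

```text
209 [0.4471 0.2585 0.1165] [0.5226 0.285  0.1598] [0.4934 0.2711 0.1351]
[0.4873 0.2694 0.1269] ((484.2360534667969, 271.7262268066406), (78.03550720214844, 11.391444206237793), 13.450382232666016)
the job is handed in; nothing more can be done
0.00980062451057649 None
```

The job is handed in at about 19 s of the 72 s, with every step done in order; no verdict was reported.

- **Roll:** it was lifted off the spindle and set down in the tray. It stands upright and released, a few mm from the tray's centre, with its top at about 68 mm. Touchdown on the tray peaked at 27 N before I relaxed and opened.
- **Flap:** it was swung by its fin to about 1.7 rad and released. It stayed back by itself in every later picture. Its opening angle was not measured directly.
- **Plate:** it was gripped by the tab with the opening reading 9.8 mm on a 10 mm tab. It is held upright at about (0.484, 0.272) m. The panel's centre is at about (0.488, 0.271) m, and the lower edge is about 96 mm above the panel.
- **Bystanders:** the bottle, mortar and cup each measured within 1 mm of where they started.

The two cameras disagreed by about 2–4 mm in x and y, within or slightly beyond the stated calibration. I averaged them, and the spindle, fin and tab positions that followed from that fitted the given sizes. No final check failed.

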